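Load the reference bead and slide the carriage home in the scanner

TASK

Take the blue bead out of the pocket tray and set it in the pocket of the grey carriage, then slide the carriage along its rail under the white scanner hood, fully home against the end stop that is hidden under the hood, and leave it there with the bead in its pocket. Push the carriage on its centre line, because it jams when it is pushed off-centre, and never force it: the stop has to be felt gently. Leave the other beads in the tray and disturb nothing else.

Things in the scene. Friction and masses are not known exactly. Their poses are not given: they have to be found in the camera images.
- rail: Fixed aluminium rail: base plate 350 x 96 x 8 mm with a steel guide bar on it (24 mm wide, 340 mm long, top 26 mm above the table) and four brass catch teeth along each side (36 mm apart, 24 mm high, from x = 20 mm on). Origin: middle of the plate's underside, on the table; x along the rail towards the white hood at its end (the direction of pushing), y across, z up.
- carriage: Grey block riding loose on the rail, 0.7 to 1 kg, 90 mm along the rail, 110 mm across, 28 to 48 mm above the table, on two black runners that straddle the guide bar. Origin: below its middle, 8 mm above the table (underside of the runners); x along the rail towards the hood, y across, z up. It starts clear of the hood and stays where it is left; nothing holds it down.
- carriage_pocket (a point): Point on the centre line of the carriage: middle of the floor of the bead pocket, 22 mm ahead of the carriage's middle, 43 mm above the table. The pocket is 24 x 24 mm and 5 mm deep.
- carriage_back (a point): Middle of the carriage's back face, on the centre line, 38 mm above the table: the place to push, towards the carriage's +x. The face is flat and upright, 110 mm wide, 28 to 48 mm above the table, with a thin yellow mark on the centre line. The guide bar runs below it up to 26 mm, so push from above that.
- home_pin (a joint): Feeler pin in the face of the hidden end stop, in m: 0 = out by 8 mm, 0.008 = pressed flush by the carriage, which is then against the stop. Its spring is weak (1.2 N when flush) and does not push the carriage back; the stop behind it is rigid.
- bead_tray: Fixed white tray 130 x 50 x 12 mm with three square pockets in a row along its x, at x = -40, 0 and 40 mm, each 20 x 20 mm and 4 mm deep. Origin: middle of its underside on the table.
- bead_blue_center (a point): Centre of the blue bead, a ball of 18 mm diameter, 12 g, lying in one of the three pockets: centre 17 mm above the table, 5 mm above the tray's top.
- bead_amber_center (a point): Centre of the amber bead, same size, in another pocket. Leave it.
- bead_white_center (a point): Centre of the white bead, same size, in another pocket. Leave it.
- buffer_red: Small white bottle with a red cap, 36 x 36 x 82 mm, standing loose. Origin: centre of its underside. Bystander.
- rubber_bulb: Red rubber bulb, 50 x 50 x 70 mm, standing loose. Origin: centre of its underside. Bystander.
- beaker: Glass beaker, 52 x 52 x 66 mm, standing loose. Origin: centre of its underside. Bystander.
- hood_mouth (a point): Middle of the hood's open front, 40 mm above the table, at rail x = 70 mm. The fixed hood covers rail x from 70 to 180 mm, is 140 mm wide (mouth 124 mm), its roof 76 to 86 mm high, a lens barrel on it up to 100 mm. Open only towards -x.
- stop_zone (a point): Rail x = 111 mm, under the hood, 40 mm above the table: middle of the range in which a rigid end stop is clamped on the centre line. Its face stands up to 15 mm before or behind this point, differs each time and is not told: it must be felt. The carriage's origin thus ends somewhere between rail x = 51 and 81 mm.
- carriage_toes (a point): Midway between the tips of two steel prongs that reach 25 mm ahead of the block, low down. Run straight, the tips pass the teeth with 3 mm to spare. The carriage has 1.2 mm play on short guides: pushed within 3 mm of the centre line it runs straight, with 1 to 6 N once moving; pushed over 8 mm off-centre it skews and a tip catches hard on a tooth, until it is drawn back or pushed straight.

How it is judged:
On the way, in this order (a step that is already met when the one before it is completed fails the run):
1. the blue bead lies released in the carriage's pocket while the carriage is still outside (horizontal distance between bead_blue_center and carriage_pocket below 0.008 m and z of bead_blue_center in the frame of carriage below 0.048 m and contact force between bead_blue and the fingers below 0.05 N and value of joint home_pin below 0.001 m), for 0.2 s.
2. the carriage has pressed the feeler pin in (value of joint home_pin above 0.0055 m), for 0.2 s.
At the end, for the whole second after the job is handed in: The carriage sits on the rail, at rest, with the feeler pin pressed at least 5 of its 8 mm (carriage within 3 mm of the stop); the blue bead lies in the carriage's pocket (within 8 mm of its middle); the amber and white beads still lie in the tray's pockets (value of joint home_pin above 0.005 m and horizontal distance between bead_blue_center and carriage_pocket below 0.008 m and z of bead_blue_center in the frame of carriage below 0.048 m and z of carriage in the frame of rail below 0.0105 m and linear speed of carriage below 0.01 m/s and horizontal distance between each of bead_amber_center, bead_white_center and bead_tray below 0.046 m and height (world z) of each of bead_amber_center, bead_white_center below 0.02 m); the robot touches nothing.
It fails at once if the carriage is forced: pushed by the robot with more than 30 N (contact force between carriage and the fingers above 30 N or contact force between carriage and the arm above 30 N).
It fails at once if a bystander (bottle, bulb or beaker) is moved by more than 30 mm (distance of any of buffer_red, rubber_bulb, beaker from where it was at the start of the episode above 0.03 m).
It also fails if it takes over 54 s, if anything falls off the work surface, if the arm or the gripper's body presses on something with over 40 N, if the wrist force passes 120 N, or if a joint passes its speed limit or range.

ROBOT

A 6-joint arm with a two-finger parallel gripper is mounted at the origin on a cart in front of the work surface, level with it; the furniture and walls round the work are solid. World frame = base frame: x ahead of the robot, y to its left, z up, the work surface at z = 0. Lengths are in m, angles in rad, forces in N, time in s.
With the tool pointing down it reaches from about 0.3 to 0.775 m from the base axis. Payload 14.6 kg.
Tool frame: the origin (TCP) lies midway between the tips of the shut fingers; the grasp point (between the pads) lies 19 mm behind it (bot.grip_point_offset is the distance from the TCP to the grasp point, in m); z points along the fingers, y is the direction in which the jaws open and shut (so a half turn about z gives the same grasp; the last joint's range is limited). The gripper opens to 85 mm and grips with 20 to 120 N. Pads are 22 mm wide; open, the fingers measure 114 mm over their backs; the gripper's body (76 mm by 85 mm) begins 54 mm behind the grasp point. The pads swing forward as they close: fully open they stand 13 mm farther back than shut.
Start: joints at [1.109, 0.3, 1.521, -0, 1.321, -0.067], TCP at [0.212, 0.508, 0.231] pointing down, gripper open.
Joint ranges: [-3.03, 3.03], [-0.79, 2.21], [0.23, 2.52], [-1.04, 4.18], [0, 3.07], [-2.55, 2.55]. Speed limits (rad/s): [2.22, 2.22, 2.57, 3.14, 3.14, 3.14].

INTERFACE

Orientations are given as a unit quaternion [w, x, y, z].
In Python, from workcell import bot, cams gives the robot as it stands.
- The arm moves only by the shell command python3 -m pendant 'ROWS' [FORCE]. ROWS is a JSON object of lists of equal length, an entry for each row: "dp": the shift along the world's x, y, z in m, a list of three; "twist": the turn about the world's z in rad; "jaw": the opening in per cent of the stroke, from 0 (shut) to 100 (fully open). A call has exactly 5 rows; each row is the pose to reach, as a shift and turn from the pose commanded when the call began; what a row does not reach only later rows make up. A row lasts 1/10 s, in which the tool goes at most 50 mm and 8.59 degrees, less where a joint would pass 70% of its speed; a pose out of reach is approached as far as the arm can. A call with a gripper value outside its range is refused whole. The fingers move at their own pace and stop on an object; FORCE is the grip in N (left out, the last holds). Time passes only in rows, so rows that repeat a pose let the fingers close, or fill a call up. It gives the time, the measured TCP pose, the force and the opening at its end, in the units of the state.
- bot.state(): the state, without advancing time (a new reading comes with each control period).
- cams.get_image(name): name is "side" or "top"; returns a dict with "img" (384x512x3 uint8, blue, green, red), "fx", "fy", "cx", "cy" (pixels), "rvec" (rotation vector, rad) and "tvec" (3), from world to camera coordinates, as OpenCV has them. Camera axes: x right, y down, z forward; pixel columns grow to the right and rows downward; lengths in m; the calibration is good to about 2 mm. A picture is of the moment at which its call begins. There is no depth.
- bot.close_job(): hands the job in, once; it reports no verdict.
The state is a dict: "clock": time; "q": joint angles; "qvel": joint speeds; "joint_efforts": joint torques, N m; "position": TCP position; "eef_rot": TCP orientation; "contact_force": force on the tool from outside, world axes, zero at the start; "wrist_torque": the same for the moment, N m; "gripper_width": opening from 0.0 (shut) to 1.0 (fully open).
Only numpy, scipy, OpenCV 4.12 (cv2) and the standard library are available. Lean on these libraries where they do the work, as an engineer would, in place of code of your own. Each camera call takes 0.05 s, during which the arm holds its last target.

## Working session

There is one attempt and no reset: what is moved stays moved. The work goes in short steps, Python scripts to look and compute and a shell command to move; the robot and the scene stay as the last step left them, time stands still between calls to the robot, and variables do not carry over. Pictures are saved under pics/ and viewed, and the job is handed in when it is done.

```bash
mkdir -p pics; ls; python3 - <<'E'
from workcell import bot,cams
import cv2,json
for n in("top","side"):
    d=cams.get_image(n); cv2.imwrite(f"pics/{n}0.png",d["img"]); print(n,d["fx"],d["cx"],d["cy"],d["rvec"],d["tvec"])
s=bot.state();print(s["clock"],s["position"],s["eef_rot"],s["contact_force"],s["gripper_width"],bot.grip_point_offset)
E
```

```text
pics
top 426.7904157052299 252.25781145642142 197.6976398167961 [ 2.14236966 -2.18607482  0.11395927] [0.28703292 0.51813394 1.19102411]
side 492.00254425461304 261.079533705775 192.0813754785732 [ 0.32101891 -2.59895888  1.46739181] [ 0.57212588 -0.04314104  1.47101397]
0.1 [0.21144348 0.50748872 0.230752  ] [-1.42553903e-04  1.96116672e-01  9.80580402e-01 -5.53543836e-04] [-0.94263474 -0.03564847  0.64642238] 1.002892604658805 0.0187
```

View pics/top0.png

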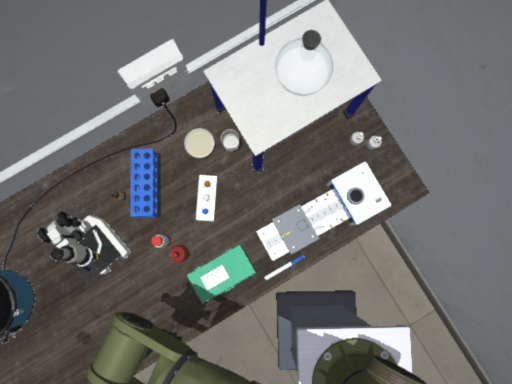

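View pics/side0.png

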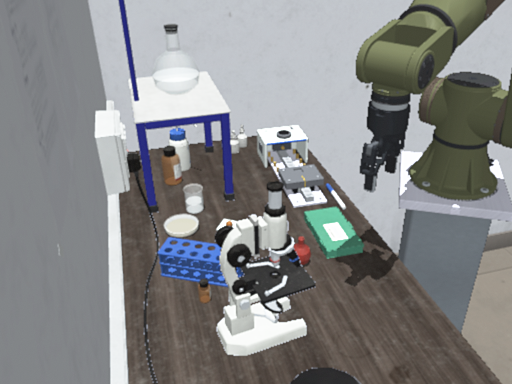

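The top view shows the tray at about (206,198) with the blue bead at (206,211). The carriage is at (295,228), and the rail runs up-right to the hood at (360,193). I'll zoom in and measure.

```bash
cat > h.py <<'E'
import numpy as np,cv2
from workcell import bot,cams
def cam(n):
    d=cams.get_image(n); K=np.array([[d["fx"],0,d["cx"]],[0,d["fy"],d["cy"]],[0,0,1]]); R=cv2.Rodrigues(np.array(d["rvec"]))[0]; return d["img"],K,R,np.array(d["tvec"]).ravel()
def ray(c,uv,z):
    _,K,R,t=c; o=-R.T@t; d=R.T@np.linalg.inv(K)@np.array([uv[0],uv[1],1.]); return o+d*(z-o[2])/d[2]
def px(c,p):
    _,K,R,t=c; q=K@(R@np.array(p)+t); return q[:2]/q[2]
def crop(c,x0,y0,w,h,s,f): cv2.imwrite(f,cv2.resize(c[0][y0:y0+h,x0:x0+w],None,fx=s,fy=s,interpolation=cv2.INTER_CUBIC))
E
python3 - <<'E'
from h import *
c=cam("top"); np.save("top0.npy",c[0])
crop(c,190,160,200,110,4,"pics/topz.png")
crop(c,190,165,35,65,9,"pics/trayz.png")
c2=cam("side"); crop(c2,240,110,120,100,6,"pics/sidez.png")
print(-c[2].T@c[3],-c2[2].T@c2[3])
hsv=cv2.cvtColor(c[0],cv2.COLOR_BGR2HSV)
m=cv2.inRange(hsv,(100,120,60),(130,255,255)); m[:, :190]=0;m[:,225:]=0;m[:170]=0;m[225:]=0
n,l,st,ce=cv2.connectedComponentsWithStats(m)
for i in range(1,n): print("blue",st[i],ce[i],ray(c,ce[i],.017))
E
```

```text
[0.39205382 0.27416579 1.24117526] [0.21801717 1.38320686 0.72957424]
blue [203 209   5   5  19] [204.84210526 210.84210526] [0.48984441 0.41367805 0.017     ]
```

View pics/topz.png

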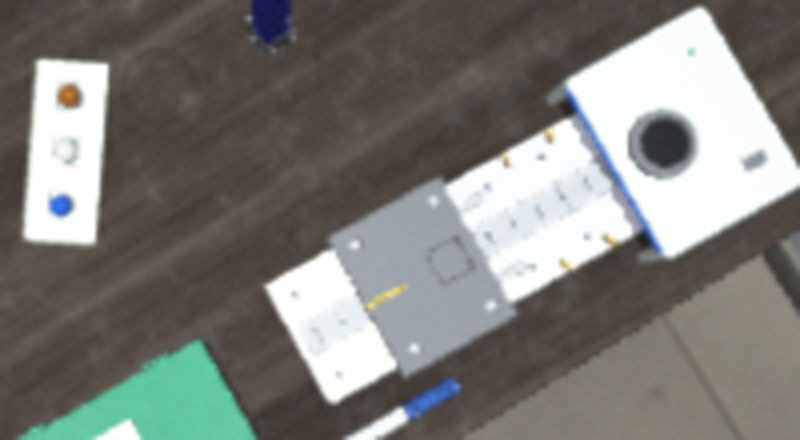

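View pics/trayz.png

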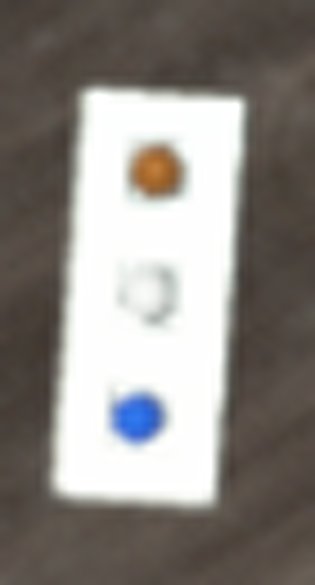

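View pics/sidez.png

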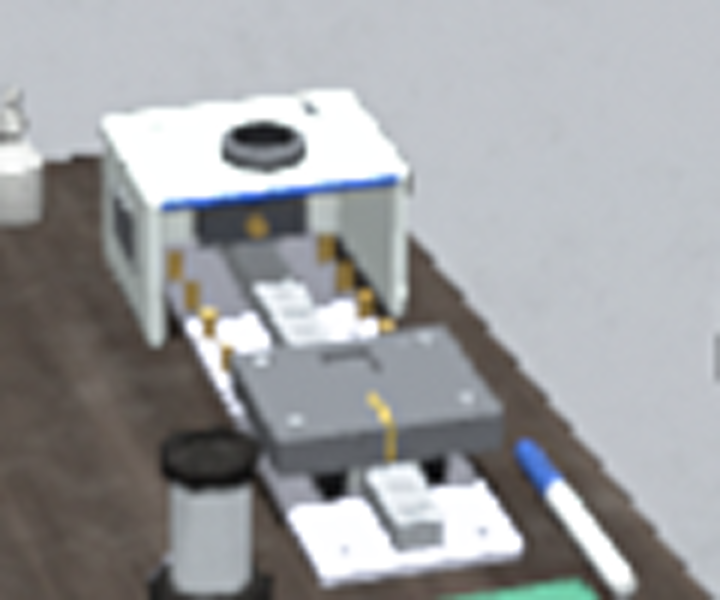

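```bash
cat > m.py <<'E'
from h import *
c=cam("top"); img=np.load("top0.npy")
hsv=cv2.cvtColor(img,cv2.COLOR_BGR2HSV)
def comp(m,seed):
    n,l,st,ce=cv2.connectedComponentsWithStats(m.astype(np.uint8)); k=l[seed[1],seed[0]]; return (l==k).astype(np.uint8)*(k>0), st[k]
def rect(mask,z):
    s=8; M=cv2.resize(mask.astype(np.float32),None,fx=s,fy=s,interpolation=cv2.INTER_LINEAR)>.5
    ct=max(cv2.findContours(M.astype(np.uint8),cv2.RETR_EXTERNAL,cv2.CHAIN_APPROX_NONE)[0],key=cv2.contourArea)[:,0]
    P=np.array([ray(c,((u+.5)/s-.5,(v+.5)/s-.5),z)[:2] for u,v in ct])
    r=cv2.minAreaRect((P*1000).astype(np.float32)); mm=cv2.moments((P*1000).astype(np.float32)); 
    return r, (mm["m10"]/mm["m00"],mm["m01"]/mm["m00"]), cv2.boxPoints(r)
V=hsv[...,2].astype(int);S=hsv[...,1].astype(int)
g=(V>95)&(V<175)&(S<60); g[:,:265]=0; g[260:]=0; g[:200]=0
g=cv2.morphologyEx(g.astype(np.uint8),cv2.MORPH_CLOSE,np.ones((5,5))); g=cv2.morphologyEx(g,cv2.MORPH_OPEN,np.ones((5,5)))
a,st=comp(g,(290,235)); print("carriage",st,rect(a,.048)); cv2.imwrite("pics/cm.png",cv2.resize(a[160:270,190:390]*255,None,fx=4,fy=4))
w=(V>185)&(S<50)
t=cv2.morphologyEx(w.astype(np.uint8),cv2.MORPH_CLOSE,np.ones((7,7)));a,st=comp(t,(202,190)); print("tray",st,rect(a,.012))
y=(hsv[...,0]>15)&(hsv[...,0]<35)&(S>90)&(V>120); 
n,l,st,ce=cv2.connectedComponentsWithStats(y.astype(np.uint8))
for i in range(1,n):
    if 270<ce[i][0]<350 and 180<ce[i][1]<245: print("yel",st[i],ce[i],ray(c,ce[i],.048),ray(c,ce[i],.032))
# manual pixel points from 4x zoom
f=lambda u,v,z: np.round(ray(c,(190+u/4-.375,160+v/4-.375),z)*1000,1)
print("pocket",f(451,260,.046)); print("carr corners",[f(*p,.048) for p in[(330,240),(443,179),(515,313),(404,374)]])
print("rail back",f(265,286,.008),f(334,402,.008)); print("hood",[f(*p,.086) for p in[(567,84),(703,8),(800,182),(667,256)]])
E
python3 m.py
```

```text
carriage [ 272  205   47   49 1300] (((432.2698059082031, 159.58184814453125), (115.60929107666016, 101.17818450927734), 27.58552360534668), (431.7569486440277, 159.86152293216875), array([[357.60995, 177.65228],
       [404.46274,  87.97598],
       [506.92966, 141.51141],
       [460.07687, 231.18771]], dtype=float32))
tray [196 175  21  46 813] (((529.1533813476562, 410.62176513671875), (54.537105560302734, 134.5238037109375), 85.10968017578125), (529.2651747297492, 410.6132490935033), array([[459.8117 , 389.18646],
       [593.8458 , 377.7185 ],
       [598.49506, 432.05707],
       [464.46094, 443.52502]], dtype=float32))
yel [327 194   1   1   1] [327. 194.] [0.52788849 0.06607498 0.048     ] [0.52970997 0.06328457 0.032     ]
yel [342 220   1   1   1] [342. 220.] [0.45393804 0.02704782 0.048     ] [0.45476788 0.02373407 0.032     ]
yel [331 226   1   1   1] [331. 226.] [0.4378254  0.05841878 0.048     ] [0.43843917 0.0555257  0.032     ]
yel [284 232   6   4   9] [286.44444444 233.44444444] [0.41962397 0.18325377 0.048     ] [0.41999367 0.18203467 0.032     ]
yel [282 236   1   1   1] [282. 236.] [0.41278235 0.19582458 0.048     ] [0.41306031 0.19477406 0.032     ]
pocket [443.4 137.9  46. ]
carr corners [array([458.9, 222.2,  48. ]), array([500.1, 141.9,  48. ]), array([405.6,  94.8,  48. ]), array([365. , 173.2,  48. ])]
rail back [429.  268.1   8. ] [345.3 220.5   8. ]
hood [array([560.1,  59.3,  86. ]), array([610.8, -36. ,  86. ]), array([489.7, -95.9,  86. ]), array([441.4,  -3.5,  86. ])]
```

```bash
python3 - <<'E'
from h import *
c=cam("top");c2=cam("side")
# side z crop at 6x, offset 240,110
f=lambda u,v,z: np.round(ray(c2,(240+u/6-.42,110+v/6-.42),z)*1000,1)
print("pocket",f(350,356,.048)); print("corners",[f(*p,.048) for p in[(230,377),(443,327),(503,407),(275,446)]])
print("yellow back",f(390,432,.048),"front",f(372,397,.048)); print("rail back",f(323,586,.008),f(523,548,.008))
b=ray(c,(204.84,210.84),.017);print("blue in side",px(c2,b))
hsv=cv2.cvtColor(c2[0],cv2.COLOR_BGR2HSV)
crop(c2,150,220,150,70,5,"pics/s2.png")
E
```

```text
pocket [444.1 136.3  48. ]
corners [array([496.1, 170. ,  48. ]), array([405.1,  96.5,  48. ]), array([364.5, 170. ,  48. ]), array([461.1, 229.8,  48. ])]
yellow back [411.9 205.2  48. ] front [426.1 174.2  48. ]
rail back [427.6 280.5   8. ] [344.7 228.    8. ]
blue in side [258.48505896 229.2427527 ]
```

View pics/cm.png

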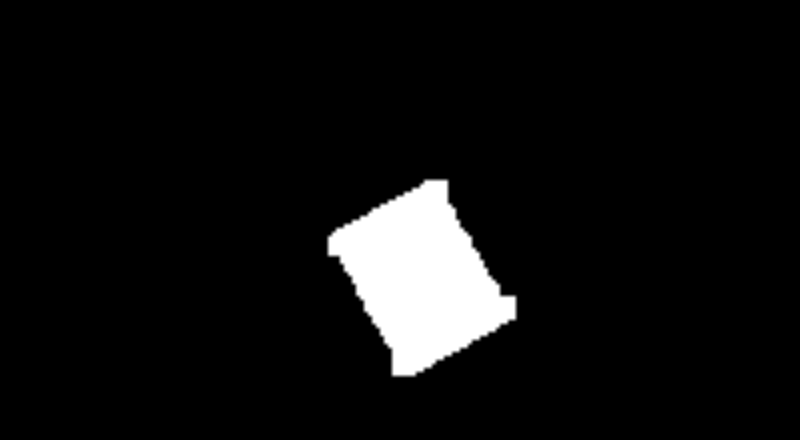

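View pics/s2.png

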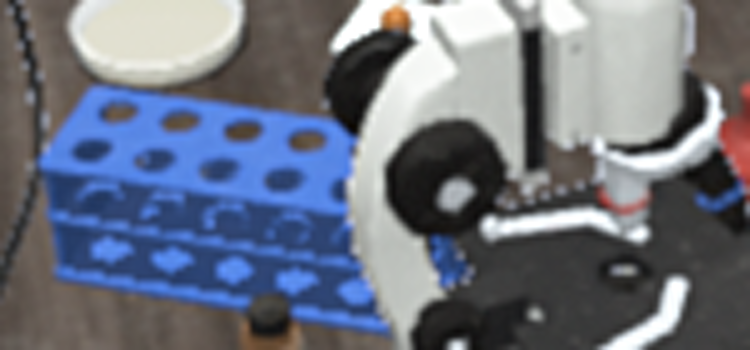

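Both views agree. The rail heading is about −62.4°, the carriage centre is at (0.432, 0.158), the pocket at (0.443, 0.138) and the blue bead at (0.490, 0.4138). The tray's long axis is about −4.9°, so the jaws should open along 85°. Now I'll move towards the bead.

```bash
python3 -m pendant '{"dp":[[0.04,-0.013,0],[0.085,-0.028,0],[0.13,-0.043,0],[0.175,-0.058,0],[0.215,-0.072,0]],"twist":[0.1,0.2,0.309,0.309,0.309],"jaw":[45,45,45,45,45]}' 20
```

```text
clock: 0.85
position: [0.4285, 0.4346, 0.2312]
eef_rot: [0.0, 0.043, 0.999, -0.0]
contact_force: [-0.5, 0.5, -0.7]
gripper_width: 0.448
```

```bash
python3 -m pendant '{"dp":[[0.03,-0.01,-0.03],[0.0613,-0.0208,-0.07],[0.0613,-0.0208,-0.11],[0.0613,-0.0208,-0.15],[0.0613,-0.0208,-0.16]],"twist":[0,0,0,0,0],"jaw":[45,45,45,45,45]}'
python3 - <<'E'
from h import *
s=bot.state();print(s["position"],s["clock"])
c=cam("top");crop(c,150,150,110,110,6,"pics/t2.png")
E
```

```text
clock: 1.35
position: [0.4863, 0.4134, 0.0665]
eef_rot: [-0.003, 0.043, 0.999, -0.002]
contact_force: [-0.2, 0.1, -0.6]
gripper_width: 0.454
[0.48630754 0.41336811 0.06654953] 1.35
```

View pics/t2.png

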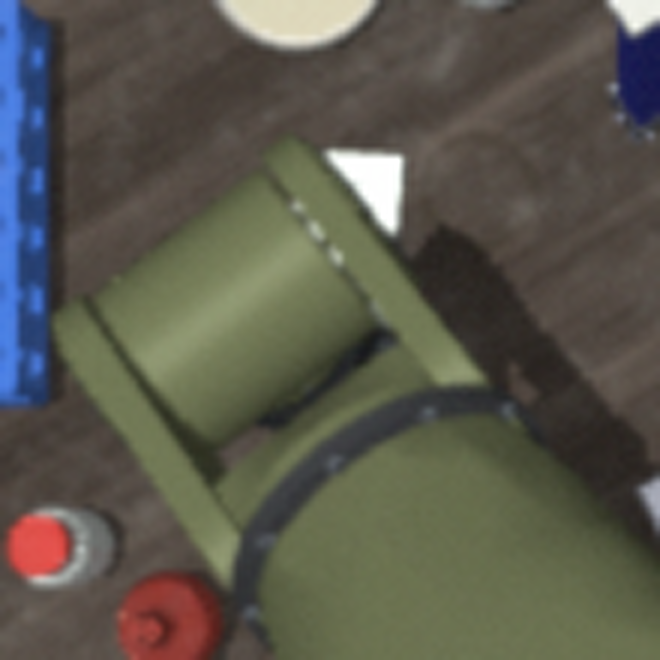

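The wrist hides the tray from above, so I'll let it settle before descending.

```bash
python3 -m pendant '{"dp":[[0,0,0],[0,0,0],[0,0,-0.01],[0,0,-0.02],[0,0,-0.03]],"twist":[0,0,0,0,0],"jaw":[45,45,45,45,45]}'; python3 -m pendant '{"dp":[[0,0,0],[0,0,0],[0,0,0],[0,0,0],[0,0,0]],"twist":[0,0,0,0,0],"jaw":[45,45,45,45,45]}'
```

```text
clock: 1.9
position: [0.4878, 0.4149, 0.0406]
eef_rot: [0.0, 0.043, 0.999, 0.0]
contact_force: [1.5, 0.6, -0.5]
gripper_width: 0.449
clock: 2.4
position: [0.4879, 0.415, 0.0416]
eef_rot: [0.0, 0.043, 0.999, 0.0]
contact_force: [-0.9, 0.3, -0.0]
gripper_width: 0.449
```

```bash
python3 -m pendant '{"dp":[[0.002,-0.001,-0.005],[0.002,-0.001,-0.012],[0.002,-0.001,-0.02],[0.002,-0.001,-0.026],[0.002,-0.001,-0.0275]],"twist":[0,0,0,0,0],"jaw":[45,45,45,45,45]}'; python3 -m pendant '{"dp":[[0,0,0],[0,0,0],[0,0,0],[0,0,0],[0,0,0]],"twist":[0,0,0,0,0],"jaw":[40,30,20,12,12]}' 20;python3 -m pendant '{"dp":[[0,0,0],[0,0,0],[0,0,0],[0,0,0],[0,0,0]],"twist":[0,0,0,0,0],"jaw":[12,12,12,12,12]}'
```

```text
clock: 2.9
position: [0.4894, 0.4136, 0.0125]
eef_rot: [-0.001, 0.043, 0.999, -0.001]
contact_force: [-0.5, -0.3, -0.7]
gripper_width: 0.449
clock: 3.4
position: [0.49, 0.414, 0.0141]
eef_rot: [0.0, 0.043, 0.999, 0.0]
contact_force: [-0.5, 0.5, 0.9]
gripper_width: 0.192
clock: 3.9
position: [0.4899, 0.414, 0.014]
eef_rot: [0.0, 0.043, 0.999, 0.0]
contact_force: [0.9, 1.2, 3.6]
gripper_width: 0.185
```

```bash
python3 -m pendant '{"dp":[[0,0,0],[0,0,0],[0,0,0.002],[0,0,0.005],[0,0,0.01]],"twist":[0,0,0,0,0],"jaw":[12,12,12,12,12]}'; python3 -m pendant '{"dp":[[0,0,0.01],[0,0,0.03],[0,0,0.06],[0,0,0.09],[0,0,0.09]],"twist":[0,0,0,0,0],"jaw":[12,12,12,12,12]}'
python3 - <<'E'
from h import *
c=cam("side");p=px(c,(.49,.414,.11));print(p)
u,v=int(p[0])-50,int(p[1])-50;crop(c,u,v,100,100,6,"pics/s3.png")
E
```

```text
clock: 4.4
position: [0.4896, 0.4136, 0.0236]
eef_rot: [-0.0, 0.043, 0.999, -0.0]
contact_force: [-0.5, -0.8, 0.1]
gripper_width: 0.188
clock: 4.9
position: [0.4913, 0.415, 0.1193]
eef_rot: [0.003, 0.043, 0.999, 0.002]
contact_force: [0.1, 0.0, -0.3]
gripper_width: 0.186
[257.64413768 197.62731158]
```

View pics/s3.png

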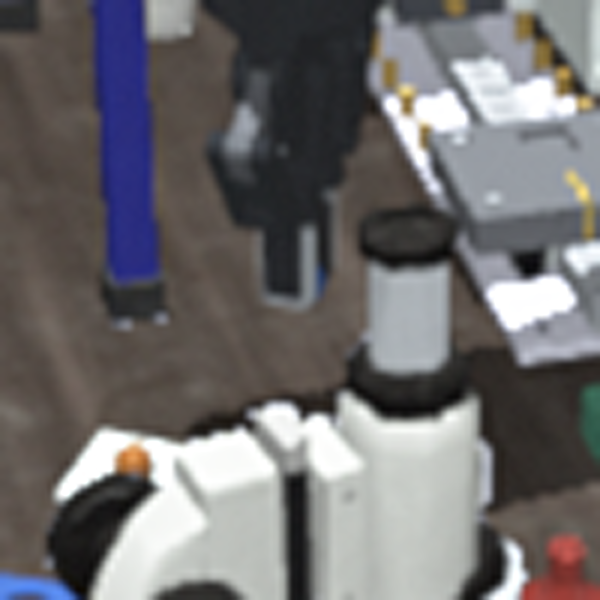

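The blue bead shows between the finger tips at about (320,275) in the crop, so it is held. I'll carry it to the pocket and turn to the push orientation on the way.

```bash
python3 -m pendant '{"dp":[[-0.006,-0.035,0],[-0.014,-0.08,0],[-0.022,-0.125,0],[-0.03,-0.17,0],[-0.037,-0.21,0]],"twist":[-0.14,-0.28,-0.42,-0.56,-0.70],"jaw":[12,12,12,12,12]}'; python3 -m pendant '{"dp":[[-0.006,-0.04,0],[-0.0105,-0.067,0],[-0.0105,-0.067,0],[-0.0105,-0.067,0],[-0.0105,-0.067,0]],"twist":[-0.14,-0.28,-0.304,-0.304,-0.304],"jaw":[12,12,12,12,12]}'; python3 -m pendant '{"dp":[[0,0,-0.01],[0,0,-0.025],[0,0,-0.035],[0,0,-0.04],[0,0,-0.04]],"twist":[0,0,0,0,0],"jaw":[12,12,12,12,12]}'
python3 - <<'E'
from h import *
s=bot.state();print(s["position"],s["eef_rot"])
c=cam("side");p=px(c,(.443,.138,.07));print(p)
u,v=int(p[0])-50,int(p[1])-50;crop(c,u,v,100,100,6,"pics/s4.png")
E
```

```text
clock: 5.45
position: [0.4517, 0.2019, 0.1132]
eef_rot: [-0.0, 0.386, 0.923, -0.0]
contact_force: [0.5, 0.2, 0.8]
gripper_width: 0.186
clock: 5.95
position: [0.4423, 0.1375, 0.1136]
eef_rot: [-0.0, 0.517, 0.856, -0.0]
contact_force: [-0.2, 0.8, 0.6]
gripper_width: 0.189
clock: 6.45
position: [0.442, 0.137, 0.073]
eef_rot: [-0.001, 0.518, 0.855, -0.001]
contact_force: [0.4, -0.0, -0.3]
gripper_width: 0.185
[0.44199605 0.13702741 0.07299472] [-5.30230156e-04  5.18050342e-01  8.55349812e-01 -5.10951758e-04]
[298.33144167 162.50474418]
```

View pics/s4.png

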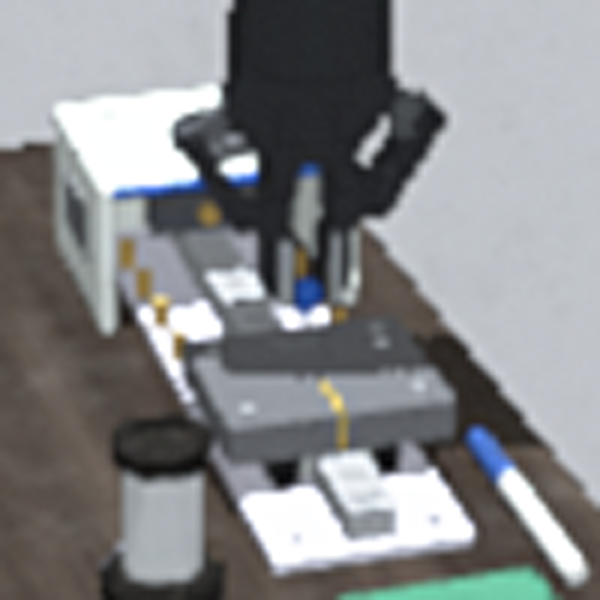

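The side view shows the bead held at the tips at crop (310,293), just above the carriage. Next I'll lower it into the pocket and release.

```bash
python3 -m pendant '{"dp":[[0.001,0.001,-0.006],[0.001,0.001,-0.012],[0.001,0.001,-0.018],[0.001,0.001,-0.0225],[0.001,0.001,-0.0225]],"twist":[0,0,0,0,0],"jaw":[12,12,12,12,12]}'; python3 -m pendant '{"dp":[[0,0,0],[0,0,0],[0,0,0],[0,0,0],[0,0,0]],"twist":[0,0,0,0,0],"jaw":[14,18,23,28,35]}'; python3 -m pendant '{"dp":[[0,0,0.003],[0,0,0.015],[0,0,0.035],[0,0,0.06],[0,0,0.07]],"twist":[0,0,0,0,0],"jaw":[35,35,35,35,35]}'
python3 - <<'E'
from h import *
c=cam("side");crop(c,248,112,100,100,6,"pics/s5.png")
E
```

```text
clock: 7.0
position: [0.443, 0.1378, 0.0506]
eef_rot: [-0.0, 0.518, 0.855, -0.0]
contact_force: [0.5, 0.3, 0.1]
gripper_width: 0.186
clock: 7.5
position: [0.4434, 0.1379, 0.0514]
eef_rot: [0.0, 0.518, 0.855, 0.0]
contact_force: [0.3, 0.4, 0.3]
gripper_width: 0.352
clock: 8.0
position: [0.4442, 0.1381, 0.124]
eef_rot: [0.001, 0.518, 0.855, 0.001]
contact_force: [-0.6, -0.5, -0.3]
gripper_width: 0.349
```

View pics/s5.png

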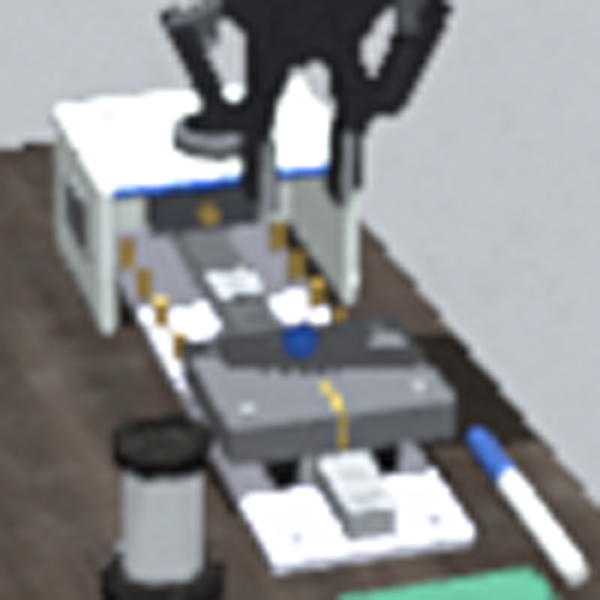

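The bead sits in the pocket at crop (300,340), released. The centre-line estimates (carriage, rail end, hood, yellow mark, pocket) agree within 0.7 mm in the top view. Next I'll go behind the carriage with the jaws shut.

```bash
python3 -m pendant '{"dp":[[-0.012,0.022,0],[-0.03,0.058,0],[-0.0465,0.088,0],[-0.0465,0.088,-0.02],[-0.0465,0.088,-0.05]],"twist":[0,0,0,0,0],"jaw":[20,0,0,0,0]}' 40;  python3 -m pendant '{"dp":[[0,0,0],[0,0,0],[0,0,0],[0,0,0],[0,0,0]],"twist":[0,0,0,0,0],"jaw":[0,0,0,0,0]}'
python3 - <<'E'
from h import *
s=bot.state();print(s["position"],s["eef_rot"],s["gripper_width"],s["wrist_torque"])
c=cam("side");crop(c,248,112,100,100,6,"pics/s6.png")
c=cam("top");crop(c,240,170,130,100,6,"pics/t6.png")
E
```

```text
clock: 8.55
position: [0.3969, 0.227, 0.0714]
eef_rot: [0.001, 0.517, 0.856, 0.001]
contact_force: [0.7, 0.7, -0.4]
gripper_width: 0.001
clock: 9.05
position: [0.3972, 0.2259, 0.072]
eef_rot: [0.0, 0.518, 0.855, 0.001]
contact_force: [-0.2, 0.0, 0.2]
gripper_width: -0.001
[0.39719891 0.22593227 0.07202673] [3.30789510e-04 5.18459815e-01 8.55101769e-01 5.23968072e-04] -0.0005833220990235831 [-0.0121063  -0.01407304 -0.01313118]
```

View pics/s6.png

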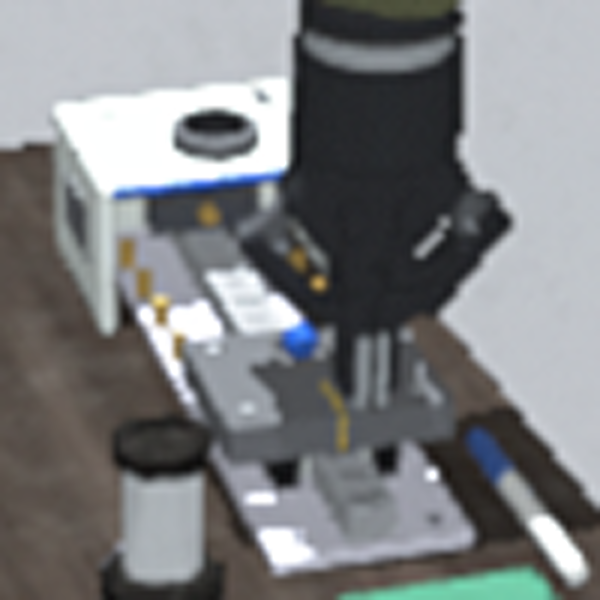

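View pics/t6.png

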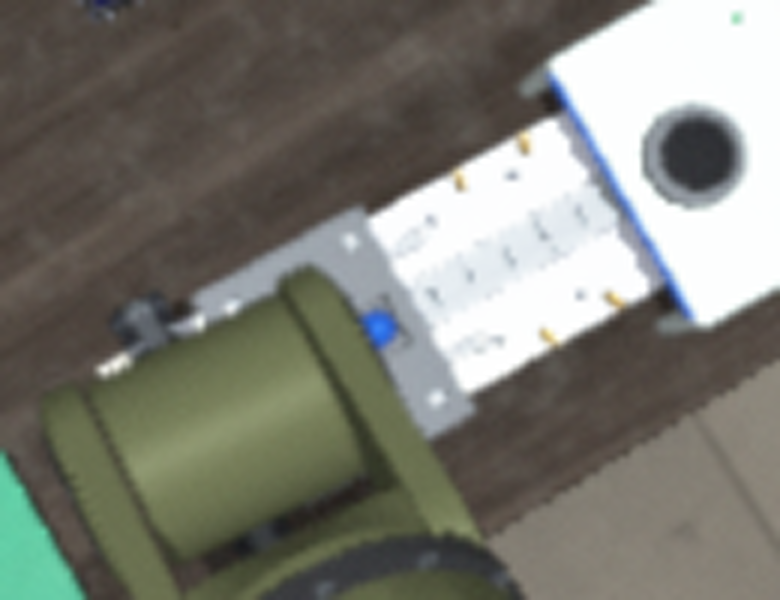

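The bead is still in the pocket in both views. I'll go down to push height, clear of the back face.

```bash
python3 -m pendant '{"dp":[[0,0,-0.01],[0,0,-0.02],[0,0,-0.03],[0,0,-0.037],[0,0,-0.04]],"twist":[0,0,0,0,0],"jaw":[0,0,0,0,0]}';  python3 -m pendant '{"dp":[[0,0,0],[0,0,0],[0,0,0],[0,0,0],[0,0,0]],"twist":[0,0,0,0,0],"jaw":[0,0,0,0,0]}'
python3 - <<'E'
from h import *
s=bot.state();p=s["position"];print(p,s["contact_force"])
c=cam("side");crop(c,285,150,60,60,10,"pics/s7.png");print((px(c,p)-[285,150]+.45)*10)
d=np.array([.4633,-.8862,0]);n=np.array([.8862,.4633,0])
for l in(.4537,.4567,.4597): print(l,[((px(c,d*q+n*l+[0,0,z])-[285,150]+.45)*10).round() for q,z in((.0145,.048),(.0145,.028),(.04,.048))])
E
```

```text
clock: 9.65
position: [0.3964, 0.2257, 0.0302]
eef_rot: [-0.0, 0.518, 0.855, -0.001]
contact_force: [-0.5, 0.6, 1.3]
gripper_width: 0.0
clock: 10.15
position: [0.3969, 0.2259, 0.0315]
eef_rot: [0.0, 0.518, 0.855, 0.0]
contact_force: [-0.5, -0.6, 0.8]
gripper_width: 0.002
[0.39693691 0.22592278 0.03148778] [-0.45698649 -0.64946296  0.75010674]
[238.62180782 414.7586139 ]
0.4537 [array([216., 308.]), array([214., 370.]), array([189., 265.])]
0.4567 [array([206., 309.]), array([204., 371.]), array([179., 266.])]
0.4597 [array([196., 311.]), array([194., 373.]), array([169., 268.])]
```

View pics/s7.png

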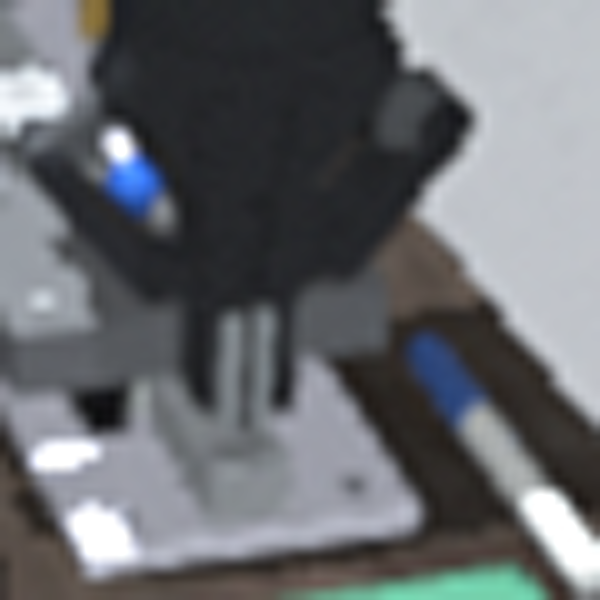

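The side view confirms the lateral position: the yellow mark is seen at (206,307) and predicted at (206,309), and the finger seam is where expected. I'll start a gentle approach along d = (0.4633, −0.8862).

```bash
cat > st.py <<'E'
from workcell import bot
import numpy as np
s=bot.state();p=np.array(s["position"]);f=np.array(s["contact_force"]);t=s["wrist_torque"]
d=np.array([.4633,-.8862,0]);n=np.array([.8862,.4633,0])
print("s %.1f lat %.1f z %.1f  Fpush %.1f Flat %.1f Tz %.2f T %s"%(1e3*p@d,1e3*p@n,1e3*p[2],-f@d,f@n,t[2],np.round(t,2)))
E
python3 -m pendant '{"dp":[[0.0014,-0.0027,0],[0.0028,-0.0053,0],[0.0042,-0.008,0],[0.0051,-0.0097,0],[0.006,-0.0115,0]],"twist":[0,0,0,0,0],"jaw":[0,0,0,0,0]}';python3 st.py
python3 -m pendant '{"dp":[[0.0007,-0.0013,0],[0.0014,-0.0027,0],[0.0021,-0.004,0],[0.0028,-0.0053,0],[0.0035,-0.0066,0]],"twist":[0,0,0,0,0],"jaw":[0,0,0,0,0]}';python3 st.py
```

```text
clock: 10.7
position: [0.403, 0.2142, 0.0313]
eef_rot: [-0.0, 0.518, 0.855, 0.0]
contact_force: [-0.4, 0.4, -0.3]
gripper_width: 0.0
s -3.1 lat 456.3 z 31.3  Fpush 0.6 Flat -0.2 Tz 0.03 T [-0.04 -0.01  0.03]
clock: 11.2
position: [0.4063, 0.2078, 0.0313]
eef_rot: [-0.0, 0.518, 0.855, 0.0]
contact_force: [-0.3, 3.0, 0.5]
gripper_width: -0.002
s 4.1 lat 456.3 z 31.3  Fpush 2.8 Flat 1.2 Tz 0.03 T [0.29 0.11 0.03]
```

Contact is at s ≈ 4 mm, as predicted, with about 3 N. I'll push on at 2 mm per row.

```bash
for i in 1; do python3 -m pendant '{"dp":[[0.001,-0.0017,0],[0.002,-0.0035,0],[0.003,-0.0052,0],[0.0039,-0.007,0],[0.0049,-0.0088,0]],"twist":[0,0,0,0,0],"jaw":[0,0,0,0,0]}';python3 st.py; done; python3 -m pendant '{"dp":[[0.0009,-0.0018,0],[0.0019,-0.0035,0],[0.0028,-0.0053,0],[0.0037,-0.0071,0],[0.0046,-0.0089,0]],"twist":[0,0,0,0,0],"jaw":[0,0,0,0,0]}';python3 st.py;  python3 -m pendant '{"dp":[[0.0009,-0.0018,0],[0.0019,-0.0035,0],[0.0028,-0.0053,0],[0.0037,-0.0071,0],[0.0046,-0.0089,0]],"twist":[0,0,0,0,0],"jaw":[0,0,0,0,0]}';python3 st.py
python3 - <<'E'
from h import *
c=cam("side");crop(c,248,112,100,100,6,"pics/s8.png")
E
```

```text
clock: 11.7
position: [0.4113, 0.1988, 0.0313]
eef_rot: [-0.0, 0.518, 0.855, -0.0]
contact_force: [-1.3, 2.6, -0.5]
gripper_width: -0.001
s 14.4 lat 456.6 z 31.3  Fpush 2.9 Flat 0.1 Tz 0.00 T [0.3  0.14 0.  ]
clock: 12.2
position: [0.4159, 0.1899, 0.0313]
eef_rot: [0.0, 0.518, 0.855, 0.0]
contact_force: [-1.4, 1.9, -1.2]
gripper_width: 0.004
s 24.4 lat 456.6 z 31.3  Fpush 2.4 Flat -0.4 Tz 0.00 T [0.29 0.19 0.  ]
clock: 12.7
position: [0.4205, 0.181, 0.0313]
eef_rot: [-0.0, 0.518, 0.855, -0.0]
contact_force: [-1.1, 2.4, 0.2]
gripper_width: -0.003
s 34.4 lat 456.5 z 31.3  Fpush 2.6 Flat 0.2 Tz -0.04 T [ 0.33  0.16 -0.04]
```

View pics/s8.png

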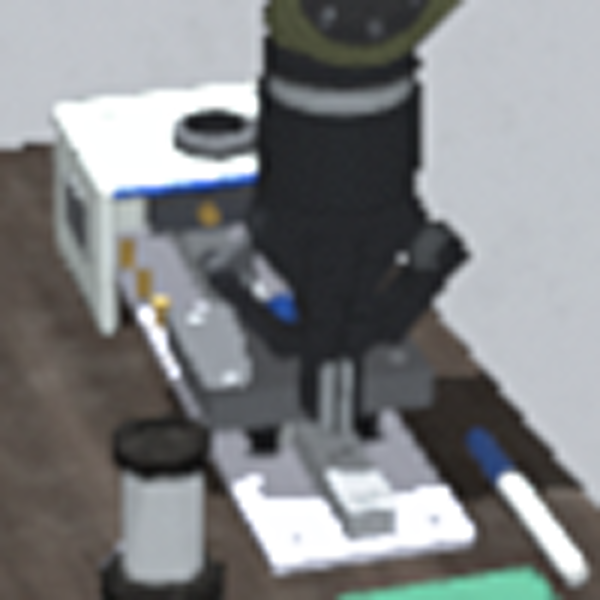

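It runs straight at about 2.6 N with zero yaw torque. I'll carry on, with a force check between moves that stops the chain.

```bash
cat >> st.py <<'E'
import sys; sys.exit(1 if -f@d>7 or abs(t[2])>.15 else 0)
E
python3 -m pendant '{"dp":[[0.0009,-0.0018,0],[0.0019,-0.0035,0],[0.0028,-0.0053,0],[0.0037,-0.0071,0],[0.0046,-0.0089,0]],"twist":[0,0,0,0,0],"jaw":[0,0,0,0,0]}' >/dev/null; python3 st.py && python3 -m pendant '{"dp":[[0.0009,-0.0018,0],[0.0019,-0.0035,0],[0.0028,-0.0053,0],[0.0037,-0.0071,0],[0.0046,-0.0089,0]],"twist":[0,0,0,0,0],"jaw":[0,0,0,0,0]}' >/dev/null; python3 st.py && python3 -m pendant '{"dp":[[0.0009,-0.0018,0],[0.0019,-0.0035,0],[0.0028,-0.0053,0],[0.0037,-0.0071,0],[0.0047,-0.0089,0]],"twist":[0,0,0,0,0],"jaw":[0,0,0,0,0]}' >/dev/null; python3 st.py && python3 -m pendant '{"dp":[[0.0009,-0.0018,0],[0.0019,-0.0035,0],[0.0028,-0.0053,0],[0.0037,-0.0071,0],[0.0046,-0.0089,0]],"twist":[0,0,0,0,0],"jaw":[0,0,0,0,0]}'; python3 st.py
```

```text
s 44.4 lat 456.5 z 31.3  Fpush 2.2 Flat 0.2 Tz 0.01 T [0.28 0.18 0.01]
s 54.4 lat 456.4 z 31.3  Fpush 1.8 Flat -0.1 Tz -0.00 T [ 0.26  0.2  -0.  ]
s 64.5 lat 456.5 z 31.3  Fpush 2.0 Flat 0.8 Tz -0.03 T [ 0.32  0.14 -0.03]
clock: 14.75
position: [0.439, 0.1454, 0.0313]
eef_rot: [-0.0, 0.518, 0.855, -0.0]
contact_force: [-0.2, 2.2, 0.6]
gripper_width: 0.002
s 74.5 lat 456.4 z 31.3  Fpush 2.0 Flat 0.9 Tz -0.02 T [ 0.28  0.15 -0.02]
```

```bash

python3 -m pendant '{"dp":[[0.0009,-0.0018,0],[0.0019,-0.0035,0],[0.0028,-0.0053,0],[0.0037,-0.0071,0],[0.0047,-0.0089,0]],"twist":[0,0,0,0,0],"jaw":[0,0,0,0,0]}' >/dev/null; python3 st.py && python3 -m pendant '{"dp":[[0.0009,-0.0018,0],[0.0019,-0.0035,0],[0.0028,-0.0053,0],[0.0037,-0.0071,0],[0.0047,-0.0089,0]],"twist":[0,0,0,0,0],"jaw":[0,0,0,0,0]}' >/dev/null; python3 st.py && python3 -m pendant '{"dp":[[0.0009,-0.0018,0],[0.0019,-0.0035,0],[0.0028,-0.0053,0],[0.0037,-0.0071,0],[0.0047,-0.0089,0]],"twist":[0,0,0,0,0],"jaw":[0,0,0,0,0]}' >/dev/null; python3 st.py && python3 -m pendant '{"dp":[[0.0009,-0.0018,0],[0.0019,-0.0035,0],[0.0028,-0.0053,0],[0.0037,-0.0071,0],[0.0047,-0.0089,0]],"twist":[0,0,0,0,0],"jaw":[0,0,0,0,0]}'; python3 st.py
python3 - <<'E'
from h import *
c=cam("side");crop(c,248,112,100,100,6,"pics/s9.png")
c=cam("top");crop(c,270,150,130,100,6,"pics/t9.png")
E
```

```text
s 84.6 lat 456.5 z 31.3  Fpush 2.9 Flat 0.5 Tz 0.02 T [0.36 0.21 0.02]
s 94.6 lat 456.5 z 31.3  Fpush 2.2 Flat -0.2 Tz 0.05 T [0.32 0.15 0.05]
s 104.7 lat 456.6 z 31.3  Fpush 2.5 Flat -0.0 Tz -0.01 T [ 0.29  0.15 -0.01]
clock: 16.75
position: [0.4578, 0.1098, 0.0313]
eef_rot: [0.0, 0.518, 0.855, 0.0]
contact_force: [-1.6, 2.0, -1.3]
gripper_width: 0.004
s 114.8 lat 456.6 z 31.3  Fpush 2.5 Flat -0.5 Tz 0.04 T [0.31 0.2  0.04]
```

View pics/s9.png

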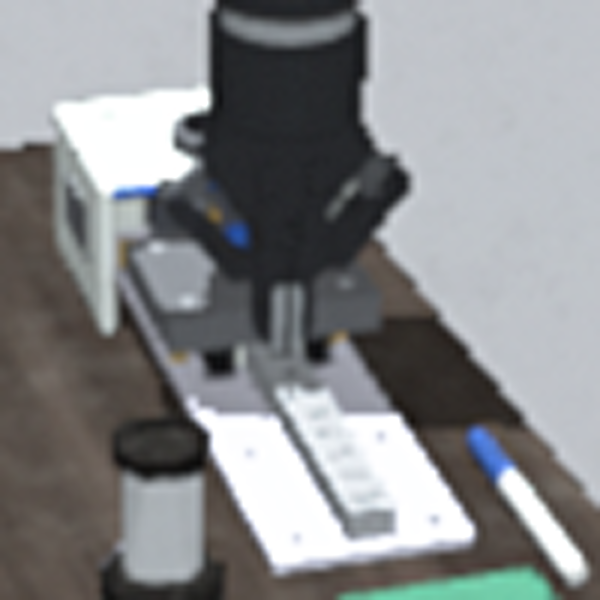

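View pics/t9.png

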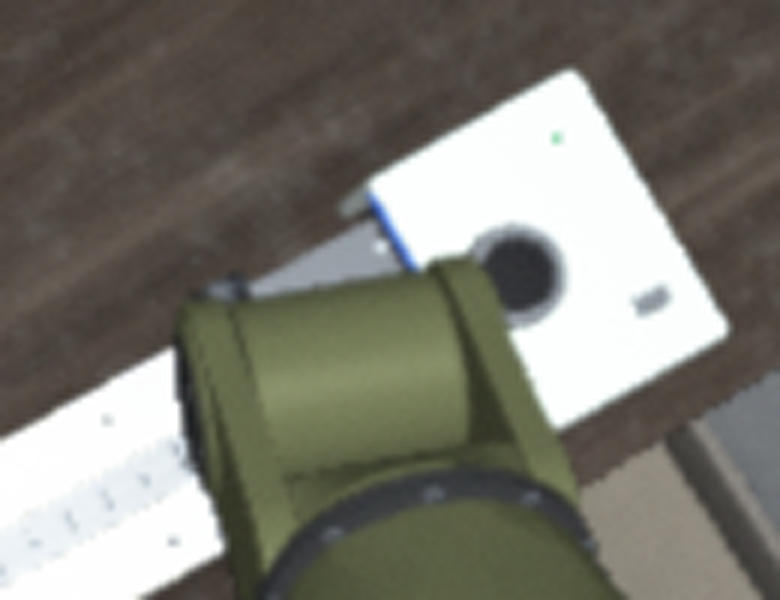

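All steady and straight. Before feeling for the stop, I'll get a rough expected position from the pin seen under the hood in the first side view: sidez crop (256,224).

```bash
python3 - <<'E'
from h import *
c=cam("side"); d=np.array([.4633,-.8862,0]);n=np.array([.8862,.4633,0])
o=137.9
for z in(.026,.03,.035,.038,.04,.045):
  p=ray(c,(240+256/6-.42,110+224/6-.42),z); b=ray(c,(240+250/6-.42,110+243/6-.42),z)
  print(z,"pin x %.1f lat %.1f"%(1e3*p@d-o,1e3*p@n)," blockbottom x %.1f lat %.1f"%(1e3*b@d-o,1e3*b@n))
im=cv2.imread("pics/side0.png"); cv2.imwrite("pics/stop.png",cv2.resize(im[130:170,260:315],None,fx=14,fy=14,interpolation=cv2.INTER_CUBIC))
E
```

```text
0.026 pin x 144.6 lat 450.5  blockbottom x 122.8 lat 459.7
0.03 pin x 136.6 lat 452.7  blockbottom x 114.9 lat 461.9
0.035 pin x 126.6 lat 455.4  blockbottom x 105.1 lat 464.5
0.038 pin x 120.6 lat 457.0  blockbottom x 99.2 lat 466.1
0.04 pin x 116.6 lat 458.1  blockbottom x 95.2 lat 467.2
0.045 pin x 106.6 lat 460.9  blockbottom x 85.4 lat 469.8
```

View pics/stop.png

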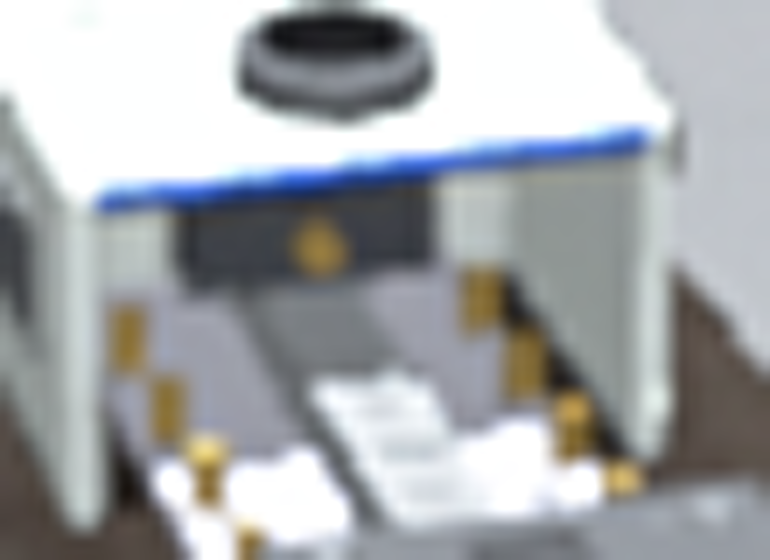

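The stop face looks to be at rail x ≈ 118–126, so I expect contact near s ≈ 142 ± 5. I'll move to s = 128 and then feel in fine steps.

```bash
sed -i 's/-f@d>7/-f@d>5/' st.py
python3 -m pendant '{"dp":[[0.0009,-0.0018,0],[0.0019,-0.0035,0],[0.0028,-0.0053,0],[0.0037,-0.0071,0],[0.0047,-0.0089,0]],"twist":[0,0,0,0,0],"jaw":[0,0,0,0,0]}' >/dev/null; python3 st.py && python3 -m pendant '{"dp":[[0.0004,-0.0007,0],[0.0007,-0.0014,0],[0.001,-0.002,0],[0.0013,-0.0025,0],[0.0016,-0.003,0]],"twist":[0,0,0,0,0],"jaw":[0,0,0,0,0]}' >/dev/null; python3 st.py && python3 -m pendant '{"dp":[[0.0002,-0.0004,0],[0.0004,-0.0007,0],[0.0006,-0.0011,0],[0.0008,-0.0015,0],[0.0009,-0.0018,0]],"twist":[0,0,0,0,0],"jaw":[0,0,0,0,0]}'; python3 st.py
```

```text
s 124.8 lat 456.6 z 31.3  Fpush 0.8 Flat -0.2 Tz -0.00 T [ 0.32  0.21 -0.  ]
s 128.1 lat 456.7 z 31.3  Fpush 1.3 Flat 0.0 Tz 0.05 T [0.3  0.13 0.05]
clock: 18.4
position: [0.465, 0.0962, 0.0313]
eef_rot: [0.0, 0.518, 0.855, -0.0]
contact_force: [-0.6, 2.7, -0.4]
gripper_width: -0.001
s 130.1 lat 456.6 z 31.3  Fpush 2.7 Flat 0.7 Tz -0.04 T [ 0.27  0.11 -0.04]
```

```bash

sed -i '$d' st.py; cat >> st.py <<'E'
m=float(np.array(t)@n); print("   Tn %.3f"%m)
import sys; sys.exit(1 if -f@d>5 or m>.5 or abs(t[2])>.15 else 0)
E
python3 st.py && python3 -m pendant '{"dp":[[0.0001,-0.0002,0],[0.0002,-0.0005,0],[0.0004,-0.0007,0],[0.0005,-0.001,0],[0.0006,-0.0012,0]],"twist":[0,0,0,0,0],"jaw":[0,0,0,0,0]}' >/dev/null; python3 st.py && python3 -m pendant '{"dp":[[0.0001,-0.0002,0],[0.0002,-0.0005,0],[0.0004,-0.0007,0],[0.0005,-0.001,0],[0.0006,-0.0012,0]],"twist":[0,0,0,0,0],"jaw":[0,0,0,0,0]}' >/dev/null; python3 st.py && python3 -m pendant '{"dp":[[0.0001,-0.0002,0],[0.0002,-0.0005,0],[0.0004,-0.0007,0],[0.0005,-0.001,0],[0.0006,-0.0012,0]],"twist":[0,0,0,0,0],"jaw":[0,0,0,0,0]}' >/dev/null; python3 st.py && python3 -m pendant '{"dp":[[0.0001,-0.0002,0],[0.0002,-0.0005,0],[0.0004,-0.0007,0],[0.0005,-0.001,0],[0.0006,-0.0012,0]],"twist":[0,0,0,0,0],"jaw":[0,0,0,0,0]}'; python3 st.py
```

```text
s 130.1 lat 456.6 z 31.3  Fpush 2.7 Flat 0.7 Tz -0.04 T [ 0.27  0.11 -0.04]
   Tn 0.289
s 131.4 lat 456.6 z 31.3  Fpush 1.2 Flat 0.1 Tz 0.01 T [0.29 0.16 0.01]
   Tn 0.327
s 132.8 lat 456.6 z 31.3  Fpush 1.7 Flat 0.5 Tz 0.00 T [0.33 0.14 0.  ]
   Tn 0.355
s 134.1 lat 456.5 z 31.3  Fpush 2.8 Flat 0.2 Tz -0.04 T [ 0.31  0.19 -0.04]
   Tn 0.363
clock: 20.4
position: [0.4674, 0.0914, 0.0313]
eef_rot: [0.0, 0.518, 0.855, 0.0]
contact_force: [-1.3, 2.2, -0.2]
gripper_width: -0.002
s 135.5 lat 456.5 z 31.3  Fpush 2.5 Flat -0.1 Tz 0.02 T [0.29 0.17 0.02]
   Tn 0.335
```

```bash

python3 st.py && python3 -m pendant '{"dp":[[0.0001,-0.0002,0],[0.0002,-0.0005,0],[0.0004,-0.0007,0],[0.0005,-0.001,0],[0.0006,-0.0012,0]],"twist":[0,0,0,0,0],"jaw":[0,0,0,0,0]}' >/dev/null; python3 st.py && python3 -m pendant '{"dp":[[0.0001,-0.0002,0],[0.0002,-0.0005,0],[0.0004,-0.0007,0],[0.0005,-0.001,0],[0.0006,-0.0012,0]],"twist":[0,0,0,0,0],"jaw":[0,0,0,0,0]}' >/dev/null; python3 st.py && python3 -m pendant '{"dp":[[0.0001,-0.0002,0],[0.0002,-0.0005,0],[0.0004,-0.0007,0],[0.0005,-0.001,0],[0.0006,-0.0012,0]],"twist":[0,0,0,0,0],"jaw":[0,0,0,0,0]}' >/dev/null; python3 st.py && python3 -m pendant '{"dp":[[0.0001,-0.0002,0],[0.0002,-0.0005,0],[0.0004,-0.0007,0],[0.0005,-0.001,0],[0.0006,-0.0012,0]],"twist":[0,0,0,0,0],"jaw":[0,0,0,0,0]}'; python3 st.py
```

```text
s 135.5 lat 456.5 z 31.3  Fpush 2.5 Flat -0.1 Tz 0.02 T [0.29 0.17 0.02]
   Tn 0.335
s 136.8 lat 456.5 z 31.3  Fpush 1.4 Flat -0.6 Tz 0.02 T [0.33 0.1  0.02]
   Tn 0.335
s 138.2 lat 456.5 z 31.3  Fpush 1.7 Flat 0.6 Tz -0.02 T [ 0.31  0.11 -0.02]
   Tn 0.323
s 139.5 lat 456.5 z 31.3  Fpush 1.6 Flat -0.5 Tz 0.02 T [0.29 0.17 0.02]
   Tn 0.339
clock: 22.4
position: [0.4697, 0.0867, 0.0313]
eef_rot: [-0.0, 0.518, 0.855, -0.0]
contact_force: [-0.9, 1.8, -1.2]
gripper_width: -0.001
s 140.8 lat 456.4 z 31.3  Fpush 2.1 Flat 0.0 Tz 0.04 T [0.27 0.12 0.04]
   Tn 0.293
```

```bash

python3 -m pendant '{"dp":[[0.0001,-0.0002,0],[0.0002,-0.0005,0],[0.0004,-0.0007,0],[0.0005,-0.001,0],[0.0006,-0.0012,0]],"twist":[0,0,0,0,0],"jaw":[0,0,0,0,0]}' >/dev/null; python3 st.py && python3 -m pendant '{"dp":[[0.0001,-0.0002,0],[0.0002,-0.0005,0],[0.0004,-0.0007,0],[0.0005,-0.001,0],[0.0006,-0.0012,0]],"twist":[0,0,0,0,0],"jaw":[0,0,0,0,0]}' >/dev/null; python3 st.py && python3 -m pendant '{"dp":[[0.0001,-0.0002,0],[0.0002,-0.0005,0],[0.0004,-0.0007,0],[0.0005,-0.001,0],[0.0006,-0.0012,0]],"twist":[0,0,0,0,0],"jaw":[0,0,0,0,0]}' >/dev/null; python3 st.py && python3 -m pendant '{"dp":[[0.0001,-0.0002,0],[0.0002,-0.0005,0],[0.0004,-0.0007,0],[0.0005,-0.001,0],[0.0007,-0.0012,0]],"twist":[0,0,0,0,0],"jaw":[0,0,0,0,0]}'; python3 st.py
```

```text
s 142.2 lat 456.4 z 31.3  Fpush 2.4 Flat 0.6 Tz -0.01 T [ 0.34  0.16 -0.01]
   Tn 0.380
s 143.5 lat 456.4 z 31.3  Fpush 2.4 Flat 1.1 Tz -0.00 T [ 0.26  0.15 -0.  ]
   Tn 0.298
s 144.9 lat 456.4 z 31.3  Fpush 2.1 Flat -0.1 Tz 0.04 T [0.34 0.16 0.04]
   Tn 0.377
clock: 24.4
position: [0.4722, 0.0819, 0.0313]
eef_rot: [-0.0, 0.518, 0.855, -0.0]
contact_force: [-1.2, 1.4, -0.8]
gripper_width: 0.001
s 146.2 lat 456.4 z 31.3  Fpush 1.8 Flat -0.4 Tz 0.03 T [0.27 0.17 0.03]
   Tn 0.319
```

The toes are past the last tooth, so the next firm resistance should be the stop.

```bash
sed -i 's/m>.5/m>.62/;s/-f@d>5/-f@d>5.5/' st.py
python3 -m pendant '{"dp":[[0.0001,-0.0002,0],[0.0002,-0.0005,0],[0.0004,-0.0007,0],[0.0005,-0.001,0],[0.0007,-0.0012,0]],"twist":[0,0,0,0,0],"jaw":[0,0,0,0,0]}' >/dev/null; python3 st.py && python3 -m pendant '{"dp":[[0.0001,-0.0002,0],[0.0002,-0.0005,0],[0.0004,-0.0007,0],[0.0005,-0.001,0],[0.0007,-0.0012,0]],"twist":[0,0,0,0,0],"jaw":[0,0,0,0,0]}' >/dev/null; python3 st.py && python3 -m pendant '{"dp":[[0.0001,-0.0002,0],[0.0002,-0.0005,0],[0.0004,-0.0007,0],[0.0005,-0.001,0],[0.0006,-0.0012,0]],"twist":[0,0,0,0,0],"jaw":[0,0,0,0,0]}' >/dev/null; python3 st.py && python3 -m pendant '{"dp":[[0.0001,-0.0002,0],[0.0002,-0.0005,0],[0.0004,-0.0007,0],[0.0005,-0.001,0],[0.0006,-0.0012,0]],"twist":[0,0,0,0,0],"jaw":[0,0,0,0,0]}'; python3 st.py
```

```text
s 147.6 lat 456.5 z 31.3  Fpush 2.8 Flat -1.1 Tz -0.02 T [ 0.34  0.15 -0.02]
   Tn 0.374
s 149.0 lat 456.5 z 31.3  Fpush 3.1 Flat -0.8 Tz -0.00 T [ 0.36  0.25 -0.  ]
   Tn 0.431
s 150.3 lat 456.5 z 31.3  Fpush 2.3 Flat 0.3 Tz 0.01 T [0.39 0.2  0.01]
   Tn 0.438
clock: 26.4
position: [0.4749, 0.0771, 0.0313]
eef_rot: [-0.0, 0.518, 0.855, -0.0]
contact_force: [-1.2, 1.9, 0.3]
gripper_width: 0.002
s 151.7 lat 456.5 z 31.3  Fpush 2.3 Flat -0.2 Tz -0.05 T [ 0.4   0.25 -0.05]
   Tn 0.474
```

The moment is rising steadily, which suggests the feeler pin. I'll take smaller steps.

```bash

python3 -m pendant '{"dp":[[0.0001,-0.0002,0],[0.0002,-0.0004,0],[0.0003,-0.0006,0],[0.0004,-0.0008,0],[0.0005,-0.0009,0]],"twist":[0,0,0,0,0],"jaw":[0,0,0,0,0]}' >/dev/null; python3 st.py && python3 -m pendant '{"dp":[[0.0001,-0.0002,0],[0.0002,-0.0004,0],[0.0003,-0.0006,0],[0.0004,-0.0008,0],[0.0005,-0.0009,0]],"twist":[0,0,0,0,0],"jaw":[0,0,0,0,0]}' >/dev/null; python3 st.py && python3 -m pendant '{"dp":[[0.0001,-0.0002,0],[0.0002,-0.0004,0],[0.0003,-0.0006,0],[0.0003,-0.0007,0],[0.0004,-0.0008,0]],"twist":[0,0,0,0,0],"jaw":[0,0,0,0,0]}'; python3 st.py
```

```text
s 152.7 lat 456.5 z 31.3  Fpush 3.4 Flat -0.1 Tz -0.03 T [ 0.42  0.21 -0.03]
   Tn 0.471
s 153.7 lat 456.5 z 31.3  Fpush 3.0 Flat 0.5 Tz -0.04 T [ 0.46  0.3  -0.04]
   Tn 0.544
clock: 27.9
position: [0.476, 0.0748, 0.0313]
eef_rot: [-0.0, 0.518, 0.855, 0.0]
contact_force: [-4.4, 7.2, 1.9]
gripper_width: 0.002
s 154.2 lat 456.5 z 31.3  Fpush 8.4 Flat -0.5 Tz 0.05 T [1.13 0.73 0.05]
   Tn 1.338
```

There is a firm stop at s = 154.2: 8.4 N, no yaw torque, past the last tooth, and about 7 mm after the pin's rise began. I'll back off along the centre line, then go up.

```bash

python3 -m pendant '{"dp":[[0,0,0],[0,0,0],[0,0,0],[-0.0005,0.0009,0],[-0.0014,0.0027,0]],"twist":[0,0,0,0,0],"jaw":[0,0,0,0,0]}'; python3 st.py; python3 -m pendant '{"dp":[[-0.002,0.004,0],[-0.006,0.011,0],[-0.012,0.022,0],[-0.02,0.038,0],[-0.03,0.057,0]],"twist":[0,0,0,0,0],"jaw":[0,0,0,0,0]}'; python3 -m pendant '{"dp":[[-0.018,0.034,0],[-0.032,0.061,0.03],[-0.032,0.061,0.08],[-0.032,0.061,0.12],[-0.032,0.061,0.15]],"twist":[0,0,0,0,0],"jaw":[0,0,0,0,0]}';python3 -m pendant '{"dp":[[-0.02,0.04,0],[-0.04,0.08,0],[-0.06,0.12,0],[-0.08,0.16,0],[-0.1,0.2,0]],"twist":[0,0,0,0,0],"jaw":[0,0,0,0,0]}'
python3 -m pendant '{"dp":[[0,0,0],[0,0,0],[0,0,0],[0,0,0],[0,0,0]],"twist":[0,0,0,0,0],"jaw":[0,0,0,0,0]}'
python3 - <<'E'
from h import *
c=cam("side");crop(c,248,112,100,100,6,"pics/s10.png")
c=cam("top");crop(c,190,160,200,110,4,"pics/t10.png")
E
```

```text
clock: 28.4
position: [0.4751, 0.077, 0.0314]
eef_rot: [0.0, 0.518, 0.855, 0.0]
contact_force: [-0.1, 0.4, -0.3]
gripper_width: -0.001
s 151.9 lat 456.7 z 31.4  Fpush 0.4 Flat 0.2 Tz 0.05 T [-0.02 -0.04  0.05]
   Tn -0.041
clock: 28.9
position: [0.4442, 0.1352, 0.0313]
eef_rot: [0.0, 0.518, 0.855, 0.0]
contact_force: [0.7, -0.4, -0.3]
gripper_width: -0.001
clock: 29.4
position: [0.4124, 0.1962, 0.1839]
eef_rot: [0.001, 0.518, 0.855, 0.001]
contact_force: [0.9, 0.2, -0.9]
gripper_width: 0.001
clock: 29.9
position: [0.3108, 0.3971, 0.1814]
eef_rot: [0.0, 0.518, 0.855, 0.0]
contact_force: [1.5, 0.4, -0.2]
gripper_width: -0.002
clock: 30.4
position: [0.3133, 0.3946, 0.1814]
eef_rot: [0.0, 0.519, 0.855, 0.0]
contact_force: [-0.3, -0.2, -0.7]
gripper_width: 0.001
```

View pics/s10.png

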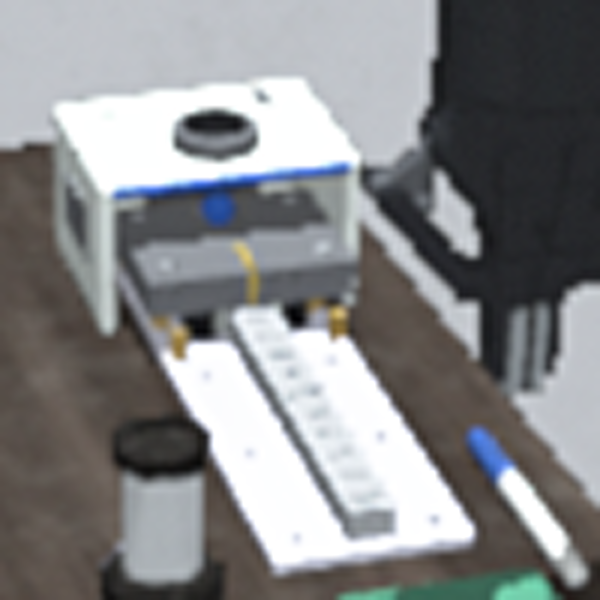

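View pics/t10.png

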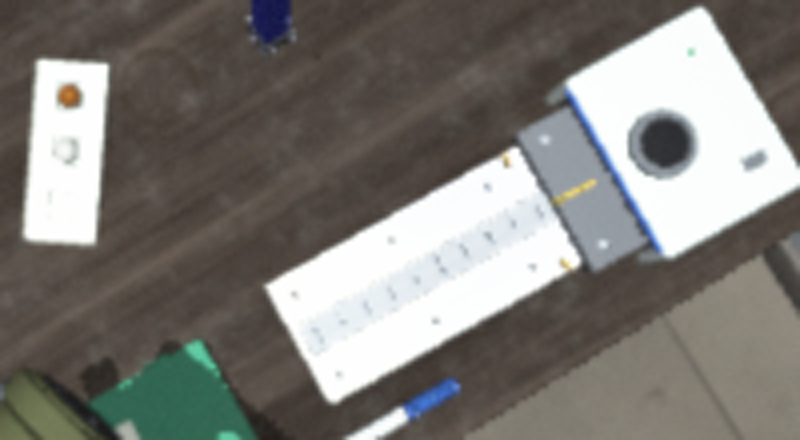

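The carriage sits straight under the hood. The bead is in its pocket at (218,209) in the side crop, and the amber and white beads are still in the tray. One check of the back face position, then I'll hand in.

```bash
python3 - <<'E'
from h import *
c=cam("top");d=np.array([.4633,-.8862,0])
for q in((519,132),(594,271)): print(1e3*ray(c,(190+q[0]/4-.375,160+q[1]/4-.375),.048)@d)
s=bot.state();print(np.round(s["contact_force"],1),np.abs(s["qvel"]).max())
E
```

```text
169.15902981711363
166.57212627884317
[-0.6  0.6 -0.5] 0.006248690232641855
```

```bash
python3 -c "
from workcell import bot
print(bot.close_job())"
```

```text
the job is handed in; nothing more can be done
None
```

I put the blue bead in the carriage's pocket, pushed the carriage home under the hood, and handed the job in at about 30.5 s. No verdict was reported.

- **Push:** the carriage ran straight on its centre line at about 2–3 N, with almost no turning moment at the wrist. The pin's spring showed as a slow rise over the last 7 mm or so. I then felt a firm stop at 8.4 N (limit 30 N), past the last tooth, and backed off straight.
- **Last checks:** the pictures show the bead in the pocket and the carriage square under the hood. The amber and white beads are still in the tray. The camera put the carriage's travel at about 152 mm, against about 150 mm from the arm, which is within measuring error. The arm was clear of everything and reading no contact.
- **Not checked:** the pin's travel can't be read directly, so "home" rests on the feel of the stop and the carriage's position. I did not measure the bottle, bulb and beaker again at the end; the arm stayed well clear of them and felt no unexpected contact.

No check failed.

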